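# Try an end ring on the sizing block and hold it up level

### The arm

A 6-joint arm with a two-finger parallel gripper is mounted at the origin on the work surface. World frame = base frame: x ahead of the robot, y to its left, z up, the work surface at z = 0. Lengths are in m, angles in rad, forces in N, time in s.
With the tool pointing down it reaches from about 0.4 to 0.825 m from the base axis. Payload 7 kg.
Tool frame: the origin (TCP) lies between the finger pads; the fingertips stand 22 mm ahead of it and the grasp point (between the pads) lies 3 mm ahead of it; z points along the fingers, y is the direction in which the jaws open and shut (so a half turn about z gives the same grasp; the last joint's range is limited). The gripper opens to 88 mm and grips with 3 to 60 N. Pads are 19 mm wide; open, the fingers measure 130 mm over their backs; the gripper's body (78 mm by 193 mm) begins 47 mm behind the grasp point.
Start: joints at [-1.056, 0.359, 0.012, 0, -1.224, -0.288], TCP at [0.152, -0.658, 0.249] pointing down, gripper open.
Joint ranges: [-3.07, 3.07], [-1.43, 2.12], [-1.02, 1.25], [-3.03, 1.67], [-3.05, -0], [-3.03, 3.03]. Speed limits (rad/s): [2.39, 2.39, 3.01, 3.14, 3.14, 3.14].

### API

Orientations are given as [roll, pitch, yaw] about the fixed x, y, z axes, in that order (R = Rz(yaw) Ry(pitch) Rx(roll)).
In Python, from station import arm, optics gives the robot as it stands. The module is installed in compiled form; this text tells all that it offers.
- The arm moves only by the tool jog_arm, never from a script. Its argument "motion" is a list that holds one entry, the list of rows, each a list of 7 numbers: the shift along the tool's x, y, z in m, then the turn, a rotation vector about the tool's x, y, z in degrees, then the finger opening in m, from 0 to 0.0876. In form: [[[x, y, z, rx, ry, rz, grip], ...]]. A call has 1 to 8 rows; each row is the pose to reach, as a shift and turn from the pose measured when the call began, along the tool's axes at that moment; what a row does not reach only later rows make up. A row lasts 1/10 s, in which the tool goes at most 50 mm and 8.59 degrees, less where a joint would pass 70% of its speed; a pose out of reach is approached as far as the arm can. A call with a gripper value outside its range is refused whole. The fingers move at their own pace and stop on an object; "newtons" is the grip in N (left out, the last holds). Time passes only in rows, so rows that repeat a pose let the fingers close. It gives the time, the measured TCP pose, the force and the opening at its end, in the units of the state.
- arm.get_state(): the state, without advancing time (a new reading comes with each control period).
- optics.grab_frame(name): name is "scene" or "top"; returns the picture (400x640x3 uint8, red, green, blue); there is no depth.
- optics.camera_model(name): a dict with "mtx" (3x3 intrinsics, pixels), "R" (3x3) and "t" (3): a world point X has camera coordinates R X + t. Camera axes: x right, y down, z forward; pixel columns grow to the right and rows downward; lengths in m; the calibration is good to about 2 mm. A picture is of the moment at which its call begins. camera_model takes no time and is no camera call.
- arm.job_done(): hands the job in, once; it reports no verdict.
The state is a dict: "t": time; "q": joint angles; "qd": joint speeds; "joint_efforts": joint torques, N m; "eef_pos": TCP position; "ee_rot": TCP orientation; "force": force on the tool from outside, world axes, zero at the start; "moment": the same for the moment, N m; "width": finger opening in m.
Only numpy, scipy, OpenCV 4.12 (cv2) and the standard library are available. Lean on these libraries where they do the work, as an engineer would, in place of code of your own. Each camera call takes 0.05 s, during which the arm holds its last target.

### The job

Seat the pewter end ring flat over the smaller of the two plugs on the cast aluminium sizing block while the block stands on the bench, and let go of the ring. Then take the block by its upright middle fin, lift it level with the ring on it, and finish while still holding it steady and level in the air, at least 12 cm clear above the bench, touching only the block; do not put it down. Leave the boxwood head, the cherry grip and the ferrule where they are.

Things in the scene. Friction and masses are not known exactly. Their poses are not given: they have to be found in the camera images.
- block: Cast aluminium sizing block, loose on the bench, about 0.5 kg, balanced near its middle. Flat base plate 196 mm long (x), 66 mm wide (y), 12 mm thick, an upright fin at its middle, and at each end, 66 mm from the middle, a round pedestal with a tapered plug on it: the smaller plug at the +x end, the larger at the -x end. Origin: centre of its underside; z up. Yaw may be anything.
- seat (a point): On the axis of the smaller plug, 38 mm above the block's underside: where the ring's middle lies when fully seated. The pedestal here is 54 mm across with a flat shoulder 30 mm above the underside; the plug rises 14 mm from the shoulder, 42 mm across for its lowest 5 mm, then tapering to 32 mm at its top. Axes as the block's.
- large_plug (a point): Centre of the top of the larger plug, 44 mm above the block's underside. This plug is 54 mm across, 51 mm at the top: too large for the ring. Its pedestal is 62 mm across, shoulder 30 mm above the underside.
- fin (a point): Middle of the fin's length and thickness, 60 mm above the block's underside (22 mm below the fin's top, which is at 82 mm). Axes as the block's: the fin is 40 mm long along x and 14 mm thick along y; grip it across the 14 mm.
- ring: The pewter end ring, lying flat on the bench: outside diameter 58 mm, hole 46 mm, height 16 mm, about 0.115 kg. Origin: centre of its underside, z along its axis. Grip it across its outside diameter.
- ring_mid (a point): The centre of the ring: on its axis at half height, 8 mm from either face.
- head: Bystander: cracked boxwood mallet head standing on end, barrel shape 66 mm across with 45 mm ends, 90 mm high. Origin: centre of its underside. Leave alone.
- grip: Bystander: turned cherry handle grip lying down, 135 mm long along its y, 30 mm thick. Origin: under its middle. Leave alone.
- ferrule: Bystander: small brass ferrule (short tube) standing up, 34 mm across, 24 mm high. Origin: centre of its underside. Leave alone.
Mind the look-alikes: they are no part of the job. What is shaped like the ring but brown is not meant.

How it is judged:
By the outcome, as a careful person would: the job done as asked, in the order asked, and still so for the second after the job is handed in, while the arm keeps its last pose, push and grip.
It also fails if it takes over 48 s, if anything falls off the work surface, if the arm or the gripper's body presses on something with over 40 N, if the wrist force passes 120 N, or if a joint passes its speed limit or range.

## Working session

There is one attempt and no reset: what is moved stays moved. The work goes in short steps, Python scripts to look and compute and a tool call to move; the robot and the scene stay as the last step left them, time stands still between calls to the robot, and variables do not carry over. Pictures are saved under pics/ and viewed, and the job is handed in when it is done.

Besides the shell and the picture viewer there is one more tool, called after "Emit:" as name([rows], argument=value, ...), one row to a line, values as JSON. jog_arm: Moves the arm, as the interface text tells. Its arguments: {"type":"object","properties":{"motion":{"type":"array","items":{"type":"array","items":{"type":"array","items":{"type":"number"}}}},"newtons":{"type":"number"}},"required":["motion"]}

```bash
mkdir -p pics; cat > h.py <<'E'
import numpy as np, cv2
from station import arm, optics
def save(n,img): cv2.imwrite('pics/'+n, cv2.cvtColor(img,cv2.COLOR_RGB2BGR))
def cam(n):
    m=optics.camera_model(n); return [np.array(m[k],float) for k in('mtx','R','t')]
def ray(n,uv):
    K,R,t=cam(n); d=R.T@np.linalg.inv(K)@np.array([uv[0],uv[1],1.]); return -R.T@t,d/np.linalg.norm(d)
def plane(n,uv,z):
    c,d=ray(n,uv); return c+d*(z-c[2])/d[2]
def proj(n,X):
    K,R,t=cam(n); p=K@(R@np.array(X,float)+t); return p[:2]/p[2]
def tri(obs):
    A=np.zeros((3,3));b=np.zeros(3);L=[]
    for n,uv in obs:
        c,d=ray(n,uv);P=np.eye(3)-np.outer(d,d);A+=P;b+=P@c;L.append((c,P))
    X=np.linalg.solve(A,b); return X,[np.linalg.norm(P@(X-c)) for c,P in L]
E
python3 - <<'E'
from h import *
for n in('scene','top'):
    img=optics.grab_frame(n); save(n+'0.png',img); np.save(n+'0.npy',img)
    K,R,t=cam(n); print(n,K.round(1).tolist(),(-R.T@t).round(3),R[2].round(3))
s=arm.get_state(); print(s)
E
```

```text
scene [[407.0, 0.0, 314.0], [0.0, 407.0, 200.7], [0.0, 0.0, 1.0]] [ 0.92  -0.103  0.689] [-0.496  0.199 -0.845]
top [[377.6, 0.0, 315.9], [0.0, 377.6, 199.4], [0.0, 0.0, 1.0]] [0.531 0.034 0.857] [ 0.059 -0.012 -0.998]
{'t': 0.1, 'q': array([-1.05590746e+00,  3.59339022e-01,  1.11955448e-02, -3.35715254e-04,
       -1.22411315e+00, -2.88087298e-01]), 'qd': array([ 1.06214704e-03, -1.07587474e-05,  3.65459035e-03, -2.67766383e-06,
        5.78354988e-04, -1.77909530e-04]), 'joint_efforts': array([-1.98648115e-03, -5.84163487e+01,  2.93751991e+01,  7.01554030e+00,
        1.01614633e-02, -5.27913073e-05]), 'eef_pos': array([ 0.151675  , -0.65733644,  0.24771571]), 'ee_rot': array([ 3.14010285e+00, -1.12334343e-04, -2.91490530e+00]), 'force': array([-0.13590808, -0.97300591,  0.1141999 ]), 'moment': array([-0.00884556,  0.05775236, -0.00234569]), 'width': 0.08730611232760158}
```

View pics/scene0.png

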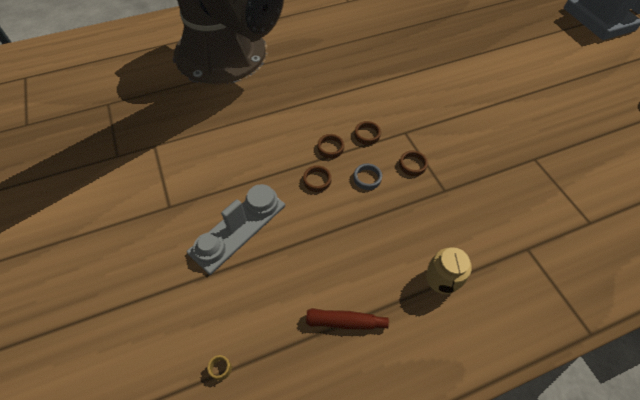

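View pics/top0.png

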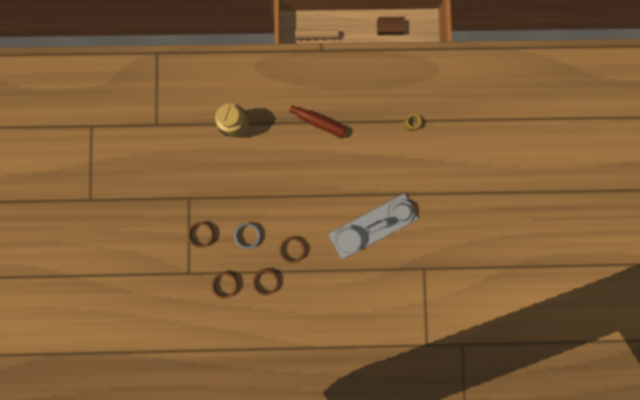

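The pewter ring is at (368,177) in the scene view and (248,235) in the top view, among four brown look-alikes. The block's small plug is at scene (209,246) and top (402,210). Next I segment by colour and zoom in.

```bash
python3 - <<'E'
from h import *
out=[]
for n,bx in(('scene',[(350,160,36,34),(180,175,115,105)]),('top',[(230,218,36,34),(322,185,102,80)])):
    img=np.load(n+'0.npy'); hsv=cv2.cvtColor(img,cv2.COLOR_RGB2HSV)
    b=img.astype(int)
    m=((b[...,2]-b[...,0])>-12).astype(np.uint8)*255
    for i,(x,y,w,h) in enumerate(bx):
        c=img[y:y+h,x:x+w]; mm=m[y:y+h,x:x+w]
        f=5 if i else 8
        a=cv2.resize(c,None,fx=f,fy=f,interpolation=cv2.INTER_CUBIC)
        a=np.clip(a*1.4,0,255).astype(np.uint8)
        g=cv2.cvtColor(cv2.resize(mm,None,fx=f,fy=f,interpolation=0),cv2.COLOR_GRAY2RGB)
        save(f'{n}_crop{i}.png',a if i else np.hstack([a,g]))
        if i: save(f'{n}_mask{i}.png',g)
        cs,hi=cv2.findContours(mm,cv2.RETR_CCOMP,cv2.CHAIN_APPROX_NONE)
        for k,q in enumerate(cs):
            if len(q)>20: print(n,i,'hole' if hi[0][k][3]>=0 else 'out',cv2.contourArea(q),[np.round(v,1) for v in cv2.fitEllipse(q)],x,y)
E
```

```text
scene 0 out 533.0 [array([17.1, 16.4]), array([25.2, 27. ]), np.float64(93.3)] 350 160
scene 0 hole 263.5 [array([17. , 16.5]), array([15.1, 22.4]), np.float64(98.8)] 350 160
scene 1 out 3398.5 [array([55.3, 52.7]), array([ 38.1, 128.4]), np.float64(47.2)] 180 175
top 0 out 27.5 [array([18.4, 17.1]), array([22. , 22.8]), np.float64(1.1)] 230 218
top 0 out 38.0 [array([17.5, 17.2]), array([22.2, 23. ]), np.float64(55.7)] 230 218
top 1 out 2178.5 [array([51.1, 40.7]), array([ 29. , 110.8]), np.float64(61.9)] 322 185
```

```bash
python3 - <<'E'
from h import *
a=cv2.imread('pics/scene_crop1.png');b=cv2.imread('pics/scene_crop0.png');d=cv2.imread('pics/top_crop0.png')
def padw(i,w): return cv2.copyMakeBorder(i,0,0,0,w-i.shape[1],0)
cv2.imwrite('pics/rings.png',np.vstack([b,d]))
E
```

```text
(no output)
```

View pics/scene_crop1.png

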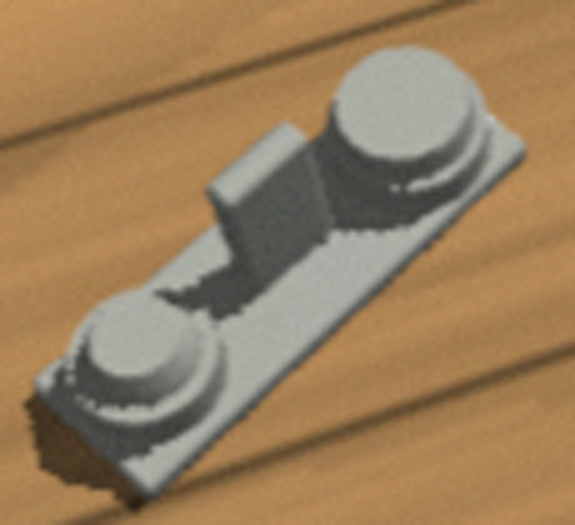

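View pics/top_crop1.png

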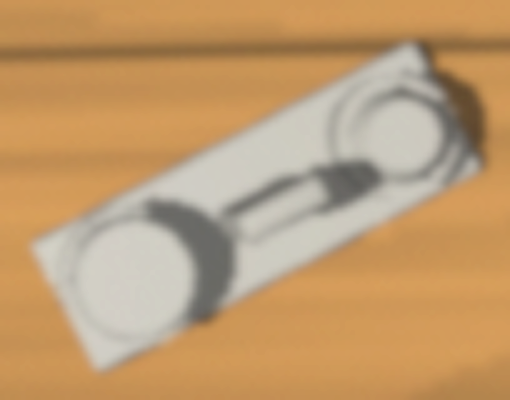

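View pics/rings.png

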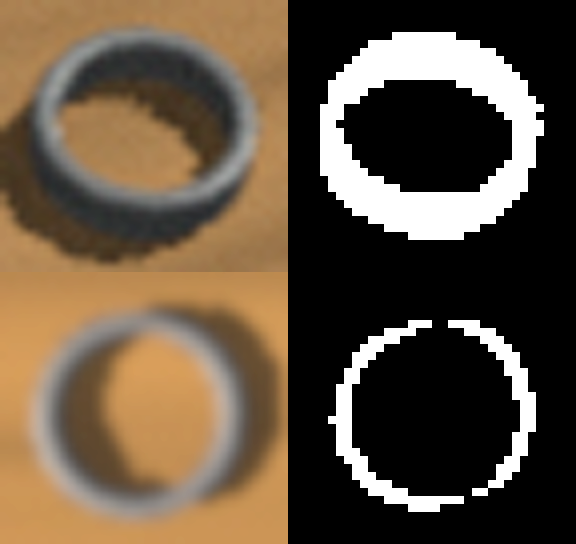

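```bash
python3 - <<'E'
from h import *
def c(x,y,f,p): return ((p[0]+.5)/f-.5+x,(p[1]+.5)/f-.5+y)
S=lambda p:('scene',c(180,175,5,p)); T=lambda p:('top',c(322,185,5,p))
D={'small':((141,335),(405,137)),'large':((404,104),(136,277)),'fin':((259,165),(279,212))}
X={}
for k,(a,b) in D.items():
    X[k],r=tri([S(a),T(b)]); print(k,X[k].round(4),np.round(r,4))
d=X['small']-X['large'];print('dist',np.linalg.norm(d[:2]),'yaw',np.degrees(np.arctan2(d[1],d[0])),'mid',(X['small']+X['large'])/2)
print('ring',tri([('scene',c(350,160,8,(147,119))),('top',c(230,218,8,(138,141.5)))]))
# rim masks
for n,(x,y,w,h),sc in(('scene',(350,160,36,34),8),('top',(230,218,36,34),8)):
    img=np.load(n+'0.npy').astype(int)[y:y+h,x:x+w]
    a=cv2.resize(img.astype(np.float32),None,fx=8,fy=8,interpolation=cv2.INTER_CUBIC)
    m=((a[...,2]-a[...,0]>-30)&(a[...,2]>75)).astype(np.uint8)
    m=cv2.morphologyEx(m,cv2.MORPH_CLOSE,np.ones((9,9)))
    cs,_=cv2.findContours(m,cv2.RETR_EXTERNAL,cv2.CHAIN_APPROX_NONE)
    q=max(cs,key=len); e=cv2.fitEllipse(cv2.convexHull(np.vstack([k for k in cs if len(k)>40])));print(n,e,len(cs))
    uv=c(x,y,8,e[0]);print(uv,plane(n,uv,.016))
for n,(x,y,w,h) in(('scene',(180,175,115,105)),('top',(322,185,102,80))):
    for k in X: print(n,k,proj(n,X[k]).round(1))
# base corners from top
for p in [(32,243),(415,41),(484,165),(100,371)]: print(plane(*T(p),.012).round(4))
E
```

```text
small [ 0.5495 -0.1602  0.0424] [0.003 0.003]
large [ 0.4914 -0.0432  0.0424] [0.0021 0.0021]
fin [ 0.5184 -0.1009  0.0742] [0.0012 0.0012]
dist 0.13063912755999568 yaw -63.58920106202255 mid [ 0.52048109 -0.10167037  0.04237906]
ring (array([0.50489108, 0.18034997, 0.01268925]), [np.float64(0.001808272270247662), np.float64(0.0018082722702477492)])
scene ((147.95721435546875, 116.423095703125), (175.089111328125, 223.13905334472656), 102.61363983154297) 1
(368.0571517944336, 174.11538696289062) [0.50683058 0.18128673 0.016     ]
top ((138.42100524902344, 142.93893432617188), (202.13125610351562, 206.64137268066406), 56.63718795776367) 1
(246.86512565612793, 235.42986679077148) [0.50389907 0.17798042 0.016     ]
scene small [206.1 241.6]
scene large [259.3 195.4]
scene fin [230.7 207.6]
top small [401.2 211.7]
top large [347.8 239.7]
top fin [376.8 226.9]
[ 0.5053 -0.0021  0.012 ]
[ 0.5925 -0.1764  0.012 ]
[ 0.5362 -0.2056  0.012 ]
[ 0.448  -0.0311  0.012 ]
```

```bash
cat >> h.py <<'E'
from scipy.spatial.transform import Rotation as Ro
def go(x,y,z,yaw,roll=np.pi,pitch=0):
    s=arm.get_state(); R0=Ro.from_euler('xyz',s['ee_rot']); p=np.array(s['eef_pos'])
    R1=Ro.from_euler('xyz',[roll,pitch,np.radians(yaw)])
    d=R0.inv().apply(np.array([x,y,z])-p); w=np.degrees((R0.inv()*R1).as_rotvec())
    print('t',round(s['t'],2),'pos',p.round(4),'rpy',np.degrees(s['ee_rot']).round(2),'F',np.round(s['force'],1),'w',round(s['width'],4))
    print('shift',d.round(4),'rot',w.round(2),'rows',max(np.linalg.norm(d)/.05,np.linalg.norm(w)/8.59).round(1))
E
python3 -c "
from h import *
go(.47,-.35,.25,-110); go(.505,.18,.15,-63.5)"
```

```text
t 0.1 pos [ 0.1517 -0.6573  0.2477] rpy [ 1.7991e+02 -1.0000e-02 -1.6701e+02] F [-0.1 -1.   0.1] w 0.0873
shift [-0.3793  0.2279 -0.002 ] rot [ 8.000e-02  4.000e-02 -5.701e+01] rows 8.8
t 0.1 pos [ 0.1517 -0.6573  0.2477] rpy [ 1.7991e+02 -1.0000e-02 -1.6701e+02] F [-0.1 -1.   0.1] w 0.0873
shift [-0.5325  0.7364  0.0988] rot [ 7.0000e-02  7.0000e-02 -1.0351e+02] rows 18.3
```

Emit:
jog_arm([
  [[-0.38, 0.228, -0.002, 0, 0, -57, 0.087], [-0.38, 0.228, -0.002, 0, 0, -57, 0.087], [-0.38, 0.228, -0.002, 0, 0, -57, 0.087], [-0.38, 0.228, -0.002, 0, 0, -57, 0.087], [-0.38, 0.228, -0.002, 0, 0, -57, 0.087], [-0.38, 0.228, -0.002, 0, 0, -57, 0.087], [-0.38, 0.228, -0.002, 0, 0, -57, 0.087], [-0.38, 0.228, -0.002, 0, 0, -57, 0.087]],
])

```text
t: 0.9
eef_pos: [0.4406, -0.3781, 0.2498]
ee_rot: [3.14, 0.001, -1.917]
force: [1.0, -0.8, 0.3]
width: 0.0868
```

```bash
python3 -c "
from h import *
go(.505,.18,.12,-63.5)"
```

```text
t 0.9 pos [ 0.4406 -0.3781  0.2498] rpy [ 1.7994e+02  7.0000e-02 -1.0981e+02] F [ 1.  -0.8  0.3] w 0.0868
shift [-0.5467  0.1284  0.1306] rot [ 3.000e-02  9.000e-02 -4.631e+01] rows 11.5
```

Emit:
jog_arm([
  [[-0.547, 0.128, 0.13, 0, 0, -46.3, 0.087], [-0.547, 0.128, 0.13, 0, 0, -46.3, 0.087], [-0.547, 0.128, 0.13, 0, 0, -46.3, 0.087], [-0.547, 0.128, 0.13, 0, 0, -46.3, 0.087], [-0.547, 0.128, 0.13, 0, 0, -46.3, 0.087], [-0.547, 0.128, 0.13, 0, 0, -46.3, 0.087], [-0.547, 0.128, 0.13, 0, 0, -46.3, 0.087], [-0.547, 0.128, 0.13, 0, 0, -46.3, 0.087]],
])

```text
t: 1.7
eef_pos: [0.4848, 0.0093, 0.1602]
ee_rot: [-3.141, 0.002, -1.108]
force: [1.8, 0.1, 0.1]
width: 0.0869
```

```bash
python3 -c "
from h import *
go(.505,.18,.12,-63.5)"
```

```text
t 1.7 pos [0.4848 0.0093 0.1602] rpy [-1.7997e+02  1.0000e-01 -6.3500e+01] F [1.8 0.1 0.1] w 0.0869
shift [-0.1436 -0.0942  0.0405] rot [-0.03  0.1   0.  ] rows 3.5
```

Emit:
jog_arm([
  [[-0.144, -0.094, 0.04, 0, 0.1, 0, 0.087], [-0.144, -0.094, 0.04, 0, 0.1, 0, 0.087], [-0.144, -0.094, 0.04, 0, 0.1, 0, 0.087], [-0.144, -0.094, 0.04, 0, 0.1, 0, 0.087], [-0.144, -0.094, 0.04, 0, 0.1, 0, 0.087], [-0.144, -0.094, 0.04, 0, 0.1, 0, 0.087], [-0.144, -0.094, 0.04, 0, 0.1, 0, 0.087]],
])

```text
t: 2.4
eef_pos: [0.5043, 0.1795, 0.1204]
ee_rot: [3.142, -0.0, -1.109]
force: [-0.1, -0.1, 0.2]
width: 0.0872
```

```bash
python3 -c "
from h import *
for n in('scene','top'):
    i=optics.grab_frame(n);save(n+'1.png',i)
go(.505,.18,.0245,-63.5)"
```

```text
t 2.5 pos [0.5046 0.1793 0.1208] rpy [-179.95    0.    -63.57] F [-0.7  0.1 -0.7] w 0.0868
shift [-0.0005 -0.0006  0.0963] rot [-0.05  0.   -0.07] rows 1.9
```

View pics/scene1.png

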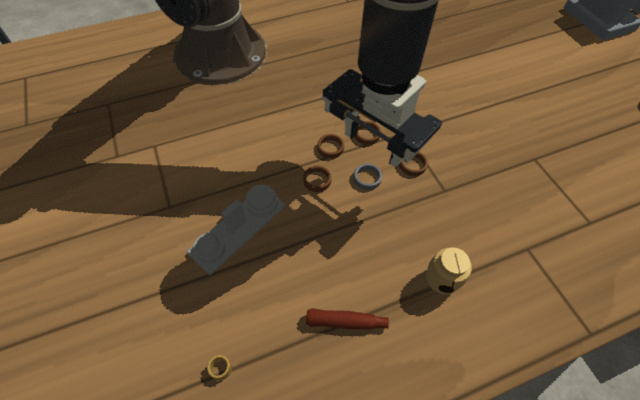

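The gripper hovers above the pewter ring at scene (368,177), with its fingers at about (350,132) and (400,160). I'm descending.

Emit:
jog_arm([
  [[0, 0, 0.03, 0, 0, 0, 0.087], [0, 0, 0.055, 0, 0, 0, 0.087], [0, 0, 0.075, 0, 0, 0, 0.087], [0, 0, 0.088, 0, 0, 0, 0.087], [0, 0, 0.096, 0, 0, 0, 0.087], [0, 0, 0.096, 0, 0, 0, 0.087], [0, 0, 0.096, 0, 0, 0, 0.087]],
])

```text
t: 3.2
eef_pos: [0.5051, 0.1792, 0.0254]
ee_rot: [-3.14, 0.0, -1.11]
force: [-0.1, 0.6, 0.2]
width: 0.0872
```

```bash
python3 -c "
from h import *
i=optics.grab_frame('scene');save('scene2.png',cv2.resize(i[100:250,280:480],None,fx=4,fy=4,interpolation=2))
go(.505,.18,.0245,-63.5)"
```

```text
t 3.25 pos [0.5052 0.1794 0.0256] rpy [-1.7988e+02  1.0000e-02 -6.3580e+01] F [-0.4 -0.4  0.4] w 0.0871
shift [-0.0006 -0.0001  0.0011] rot [-0.12  0.01 -0.08] rows 0.0
```

View pics/scene2.png

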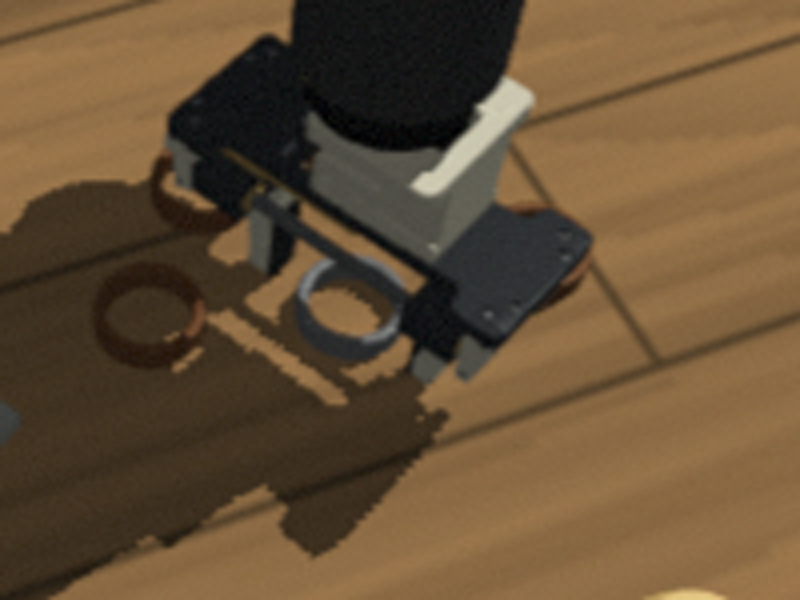

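The ring sits between the two fingertips at crop (265,265) and (430,370). I'm closing gently.

Emit:
jog_arm([
  [[0, 0, 0.001, 0, 0, 0, 0.062], [0, 0, 0.001, 0, 0, 0, 0.05], [0, 0, 0.001, 0, 0, 0, 0.05], [0, 0, 0.001, 0, 0, 0, 0.05], [0, 0, 0.001, 0, 0, 0, 0.05], [0, 0, 0.001, 0, 0, 0, 0.05], [0, 0, 0.001, 0, 0, 0, 0.05], [0, 0, 0.001, 0, 0, 0, 0.05]],
], newtons=15)

```text
t: 4.05
eef_pos: [0.5052, 0.1795, 0.0248]
ee_rot: [-3.139, 0.0, -1.11]
force: [-0.3, 0.1, 4.3]
width: 0.0583
```

Emit:
jog_arm([
  [[0, 0, -0.02, 0, 0, 0, 0.05], [0, 0, -0.05, 0, 0, 0, 0.05], [0, 0, -0.09, 0, 0, 0, 0.05], [0, 0, -0.12, 0, 0, 0, 0.05], [0, 0, -0.12, 0, 0, 0, 0.05], [0, 0, -0.12, 0, 0, 0, 0.05]],
])

```text
t: 4.65
eef_pos: [0.5049, 0.1794, 0.145]
ee_rot: [-3.138, 0.001, -1.11]
force: [0.0, -0.1, -1.2]
width: 0.0581
```

```bash
python3 -c "
from h import *
i=optics.grab_frame('scene');save('scene3.png',cv2.resize(i[60:210,290:490],None,fx=4,fy=4,interpolation=2))
go(.55,-.161,.15,-63.5)"
```

```text
t 4.7 pos [0.5044 0.179  0.144 ] rpy [-1.7992e+02  3.0000e-02 -6.3600e+01] F [-0.8 -0.6 -2. ] w 0.058
shift [ 0.3248  0.1104 -0.0063] rot [-0.08  0.03 -0.1 ] rows 6.9
```

View pics/scene3.png

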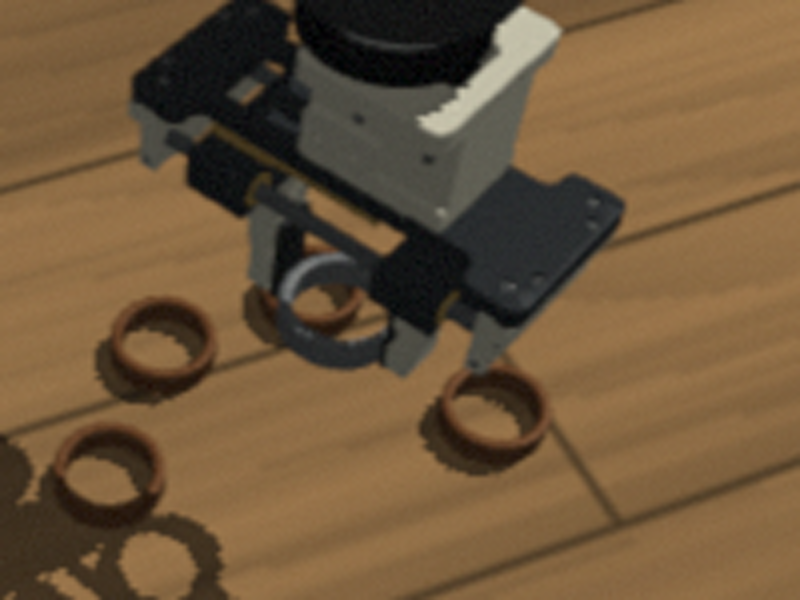

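The ring is held level in the fingers (width 58 mm). I'm carrying it to above the small plug.

Emit:
jog_arm([
  [[0.04, 0.014, -0.006, 0, 0, 0, 0.05], [0.085, 0.029, -0.006, 0, 0, 0, 0.05], [0.13, 0.044, -0.006, 0, 0, 0, 0.05], [0.175, 0.06, -0.006, 0, 0, 0, 0.05], [0.22, 0.075, -0.006, 0, 0, 0, 0.05], [0.265, 0.09, -0.006, 0, 0, 0, 0.05], [0.305, 0.104, -0.006, 0, 0, 0, 0.05], [0.325, 0.11, -0.006, 0, 0, 0, 0.05]],
])

```text
t: 5.5
eef_pos: [0.5492, -0.164, 0.1475]
ee_rot: [3.139, 0.002, -1.113]
force: [0.1, 0.9, -1.3]
width: 0.0579
```

Emit:
jog_arm([
  [[0, 0, 0.02, 0, 0, 0, 0.05], [0, 0, 0.045, 0, 0, 0, 0.05], [0, 0, 0.055, 0, 0, 0, 0.05], [0, 0, 0.055, 0, 0, 0, 0.05], [0, 0, 0.055, 0, 0, 0, 0.05]],
])

```text
t: 6.0
eef_pos: [0.5492, -0.1639, 0.0924]
ee_rot: [3.139, 0.002, -1.112]
force: [0.6, -0.1, -0.5]
width: 0.0581
```

```bash
python3 -c "
from h import *
i=optics.grab_frame('scene');save('scene4.png',cv2.resize(i[165:285,160:320],None,fx=5,fy=5,interpolation=2));np.save('scene4.npy',i)
i=optics.grab_frame('top');save('top4.png',cv2.resize(i[160:280,310:470],None,fx=5,fy=5,interpolation=2));np.save('top4.npy',i)
go(.55,-.161,.0525,-63.5)"
```

```text
t 6.1 pos [ 0.5498 -0.1637  0.0934] rpy [ 1.7995e+02  7.0000e-02 -6.3700e+01] F [ 0.2 -0.9  0.2] w 0.0581
shift [-0.0023 -0.0014  0.0409] rot [ 0.05  0.07 -0.2 ] rows 0.8
```

View pics/scene4.png

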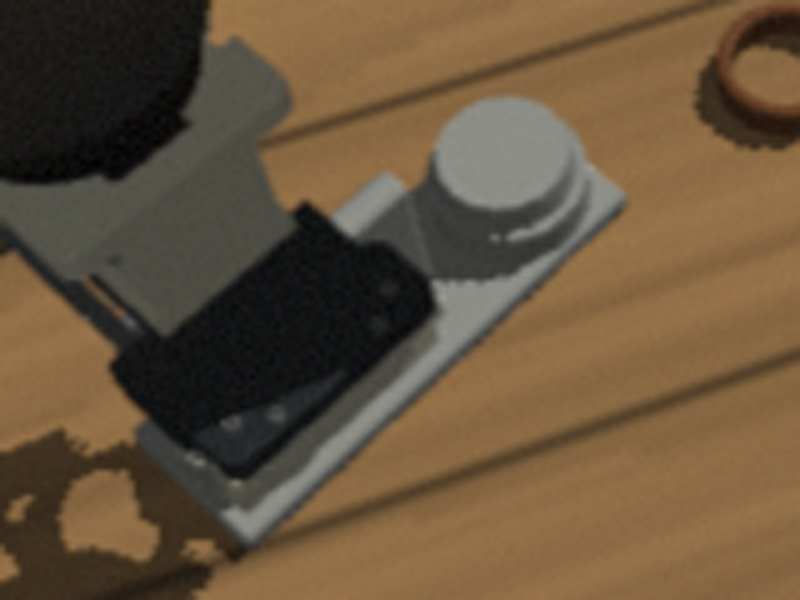

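View pics/top4.png

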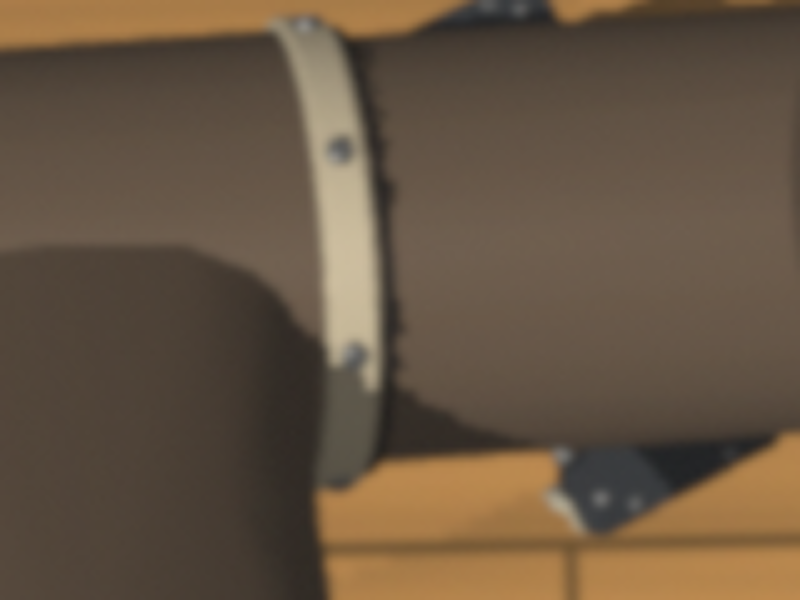

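Both views are blocked here: the gripper hides the ring in the scene view, and the arm hides it in the top view. I'll refine the seat from the first pictures. Working from ring to plug within each camera cancels its bias.

```bash
python3 - <<'E'
from h import *
def c(x,y,f,p): return ((p[0]+.5)/f-.5+x,(p[1]+.5)/f-.5+y)
ring={'scene':np.array([.50683,.18129]),'top':np.array([.5039,.17798])}
o={'scene':(180,175,{'small':(141,335),'large':(404,104),'fin':(259,165)}),'top':(322,185,{'small':(405,137),'large':(136,277),'fin':(279,212)})}
for n,(x,y,d) in o.items():
    P={k:plane(n,c(x,y,5,p),.082 if k=='fin' else .044)[:2] for k,p in d.items()}
    v=P['small']-P['large']; 
    print(n,{k:p.round(4) for k,p in P.items()},np.linalg.norm(v),np.degrees(np.arctan2(v[1],v[0])))
    print('  ring->small',(P['small']-ring[n]).round(4),'fin',(P['fin']-ring[n]).round(4), 'mid',((P['small']+P['large'])/2-ring[n]).round(4))
# draw check on top and scene of predicted circles
for n,(x,y,w,h) in(('scene',(180,175,115,105)),('top',(322,185,102,80))):
    a=cv2.imread(f'pics/{n}_crop1.png')
    img=np.load(n+'0.npy')[y:y+h,x:x+w]
    g=cv2.resize(cv2.cvtColor(img,cv2.COLOR_RGB2GRAY),None,fx=5,fy=5,interpolation=cv2.INTER_CUBIC)
    g=cv2.createCLAHE(4,(4,4)).apply(g)
    cv2.imwrite(f'pics/{n}_g.png',g)
E
```

```text
scene {'small': array([ 0.5516, -0.1572]), 'large': array([ 0.4933, -0.0413]), 'fin': array([ 0.5239, -0.0998])} 0.1297094795870237 -63.27617405175683
  ring->small [ 0.0448 -0.3385] fin [ 0.0171 -0.2811] mid [ 0.0156 -0.2805]
top {'small': array([ 0.5488, -0.1627]), 'large': array([ 0.4909, -0.0451]), 'fin': array([ 0.5182, -0.1007])} 0.13115743652527595 -63.79874895730233
  ring->small [ 0.0449 -0.3407] fin [ 0.0143 -0.2787] mid [ 0.0159 -0.2819]
```

View pics/top_g.png

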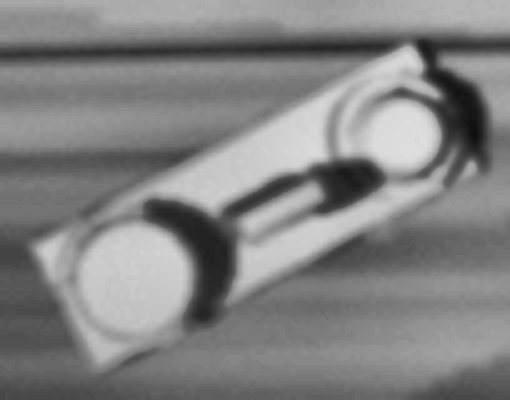

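View pics/scene_g.png

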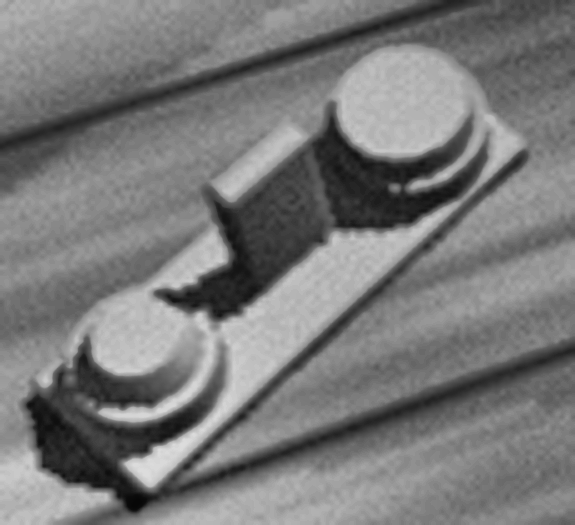

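Emit:
jog_arm([
  [[-0.002, -0.001, 0, 0, 0, 0, 0.05], [-0.0025, -0.0015, 0, 0, 0, 0, 0.05], [-0.0025, -0.0015, 0.008, 0, 0, 0, 0.05], [-0.0025, -0.0015, 0.016, 0, 0, 0, 0.05], [-0.0025, -0.0015, 0.022, 0, 0, 0, 0.05], [-0.0025, -0.0015, 0.026, 0, 0, 0, 0.05], [-0.0025, -0.0015, 0.028, 0, 0, 0, 0.05], [-0.0025, -0.0015, 0.028, 0, 0, 0, 0.05]],
])

```text
t: 6.9
eef_pos: [0.5498, -0.1609, 0.0649]
ee_rot: [3.14, 0.002, -1.112]
force: [0.8, 0.0, -1.2]
width: 0.0582
```

```bash
python3 -c "
from h import *
go(.5503,-.1607,.055,-63.5); print(arm.get_state()['moment'])"
```

```text
t 6.9 pos [ 0.5498 -0.1609  0.0649] rpy [ 1.799e+02  9.000e-02 -6.370e+01] F [ 0.8  0.  -1.2] w 0.0582
shift [ 0.0001 -0.0005  0.0099] rot [ 0.1   0.09 -0.2 ] rows 0.2
[0.0152443  0.16765708 0.02276012]
```

No contact yet, and the ring's underside is already below the plug's top. I'm going on down in 1–2 mm steps.

Emit:
jog_arm([
  [[0, 0, 0.002, 0, 0, 0, 0.05], [0, 0, 0.004, 0, 0, 0, 0.05], [0, 0, 0.006, 0, 0, 0, 0.05], [0, 0, 0.006, 0, 0, 0, 0.05]],
])

```text
t: 7.3
eef_pos: [0.5496, -0.1609, 0.0586]
ee_rot: [3.14, 0.002, -1.112]
force: [0.2, -0.8, -1.3]
width: 0.0579
```

Emit:
jog_arm([
  [[0, 0, 0.001, 0, 0, 0, 0.05], [0, 0, 0.002, 0, 0, 0, 0.05], [0, 0, 0.003, 0, 0, 0, 0.05], [0, 0, 0.003, 0, 0, 0, 0.05]],
])

```text
t: 7.7
eef_pos: [0.5495, -0.1609, 0.0555]
ee_rot: [3.139, 0.002, -1.112]
force: [-0.5, 0.2, -1.0]
width: 0.0586
```

Emit:
jog_arm([
  [[0, 0, 0.0005, 0, 0, 0, 0.05], [0, 0, 0.001, 0, 0, 0, 0.05], [0, 0, 0.0015, 0, 0, 0, 0.05], [0, 0, 0.0015, 0, 0, 0, 0.05]],
])

```text
t: 8.1
eef_pos: [0.5496, -0.1609, 0.0548]
ee_rot: [3.14, 0.002, -1.112]
force: [-2.9, 2.0, 6.0]
width: 0.0584
```

Contact of 6 N at TCP z = 0.0548, exactly where full seating was expected. I'm releasing and rising.

Emit:
jog_arm([
  [[0, 0, 0, 0, 0, 0, 0.07], [0, 0, 0, 0, 0, 0, 0.087], [0, 0, 0, 0, 0, 0, 0.087], [0, 0, 0, 0, 0, 0, 0.087], [0, 0, 0, 0, 0, 0, 0.087], [0, 0, 0, 0, 0, 0, 0.087]],
])

```text
t: 8.7
eef_pos: [0.5496, -0.1609, 0.0547]
ee_rot: [3.14, 0.002, -1.112]
force: [-0.4, 0.4, -0.6]
width: 0.0867
```

Emit:
jog_arm([
  [[0, 0, -0.01, 0, 0, 0, 0.087], [0, 0, -0.03, 0, 0, 0, 0.087], [0, 0, -0.07, 0, 0, 0, 0.087], [0, 0, -0.11, 0, 0, 0, 0.087], [0.05, 0, -0.14, 0, 0, 0, 0.087], [0.1, 0, -0.15, 0, 0, 0, 0.087], [0.15, 0, -0.15, 0, 0, 0, 0.087], [0.2, 0, -0.15, 0, 0, 0, 0.087]],
])

```text
t: 9.5
eef_pos: [0.6358, -0.3342, 0.2067]
ee_rot: [-3.141, -0.0, -1.111]
force: [1.3, 0.5, 0.2]
width: 0.0867
```

```bash
python3 -c "
from h import *
go(.5203,-.1018,.0655,-63.5)
i=optics.grab_frame('scene');np.save('scene5.npy',i);save('scene5.png',i);save('scene5c.png',cv2.resize(i[165:285,160:320],None,fx=5,fy=5,interpolation=2))
i=optics.grab_frame('top');np.save('top5.npy',i);save('top5.png',i);save('top5c.png',cv2.resize(i[160:280,310:470],None,fx=5,fy=5,interpolation=2))
"
```

```text
t 9.5 pos [ 0.6358 -0.3342  0.2067] rpy [-1.7999e+02 -1.0000e-02 -6.3650e+01] F [1.3 0.5 0.2] w 0.0867
shift [-0.2596  0.0004  0.1411] rot [-0.01 -0.01 -0.15] rows 5.9
```

View pics/scene5c.png

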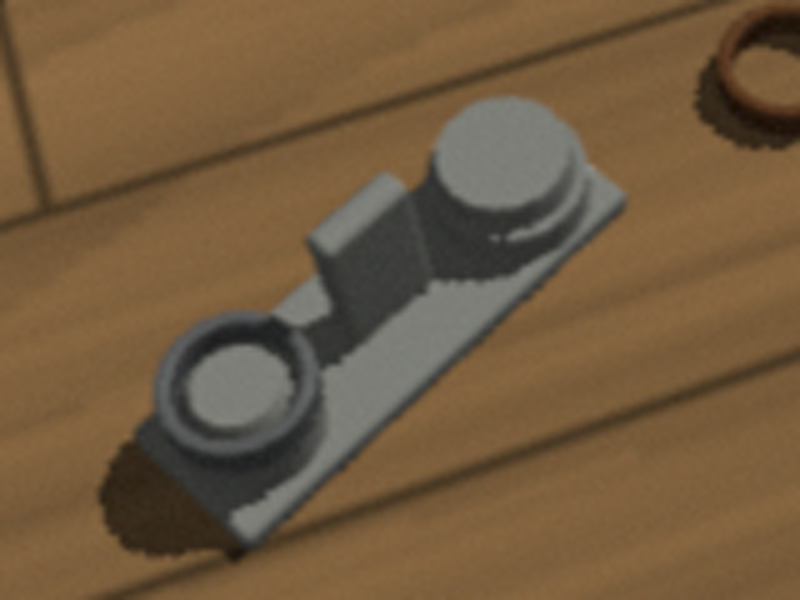

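View pics/top5c.png

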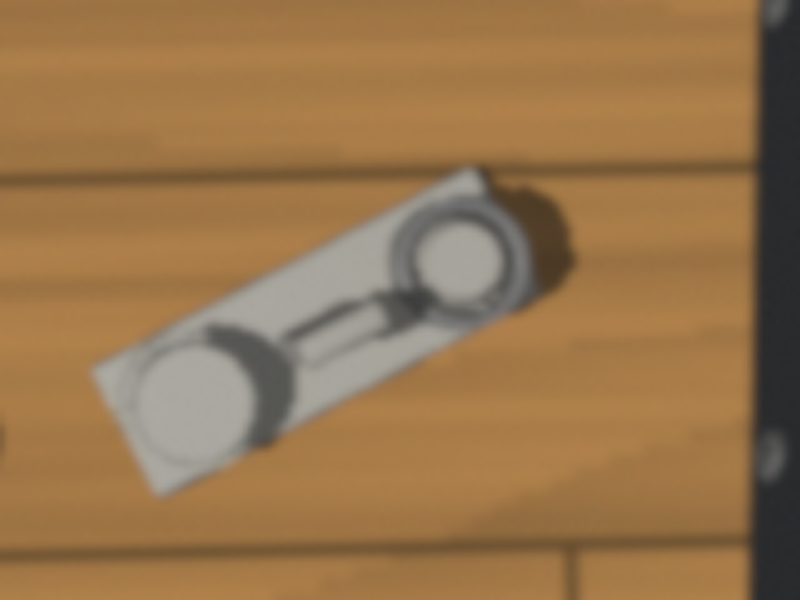

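The ring sits concentric and flat over the small plug: rim centre at about crop (238,383), plug top at about (240,387) in the scene view. In the top view both are centred at about (461,262). Next I move over the fin, about 6 mm towards the ring to sit nearer the combined centre of mass.

Emit:
jog_arm([
  [[-0.04, 0, 0, 0, 0, 0, 0.087], [-0.085, 0, 0, 0, 0, 0, 0.087], [-0.13, 0, 0, 0, 0, 0, 0.087], [-0.175, 0, 0.01, 0, 0, 0, 0.087], [-0.22, 0, 0.025, 0, 0, 0, 0.087], [-0.245, 0, 0.035, 0, 0, 0, 0.087], [-0.254, 0, 0.04, 0, 0, 0, 0.087], [-0.254, 0, 0.04, 0, 0, 0, 0.087]],
])

```text
t: 10.4
eef_pos: [0.5234, -0.1084, 0.164]
ee_rot: [3.138, 0.001, -1.113]
force: [-0.0, 0.1, -0.0]
width: 0.0869
```

```bash
python3 - <<'E'
from h import *
go(.5228,-.1072,.063,-63.6)
i=optics.grab_frame('scene');save('scene6c.png',cv2.resize(i[125:275,160:360],None,fx=4,fy=4,interpolation=2))
def c(x,y,f,p): return ((p[0]+.5)/f-.5+x,(p[1]+.5)/f-.5+y)
print('ring rim',tri([('scene',c(160,165,5,(238,383))),('top',c(310,160,5,(461,262)))]))
print('small',tri([('scene',c(160,165,5,(240,387))),('top',c(310,160,5,(460,260)))]))
print('large',tri([('scene',c(160,165,5,(508,154))),('top',c(310,160,5,(195,402)))]))
E
```

```text
t 10.4 pos [ 0.5234 -0.1084  0.164 ] rpy [ 1.7981e+02  8.0000e-02 -6.3790e+01] F [-0.   0.1 -0. ] w 0.0869
shift [-0.0012 -0.0003  0.101 ] rot [ 0.19  0.08 -0.19] rows 2.0
ring rim (array([ 0.54921579, -0.15963397,  0.0429282 ]), [np.float64(0.00163474635329563), np.float64(0.0016347463532955366)])
small (array([ 0.55013543, -0.15953676,  0.04141431]), [np.float64(0.0016886183464027951), np.float64(0.0016886183464026898)])
large (array([ 0.49159463, -0.0422431 ,  0.04212094]), [np.float64(0.0026786572028439865), np.float64(0.0026786572028440233)])
```

View pics/scene6c.png

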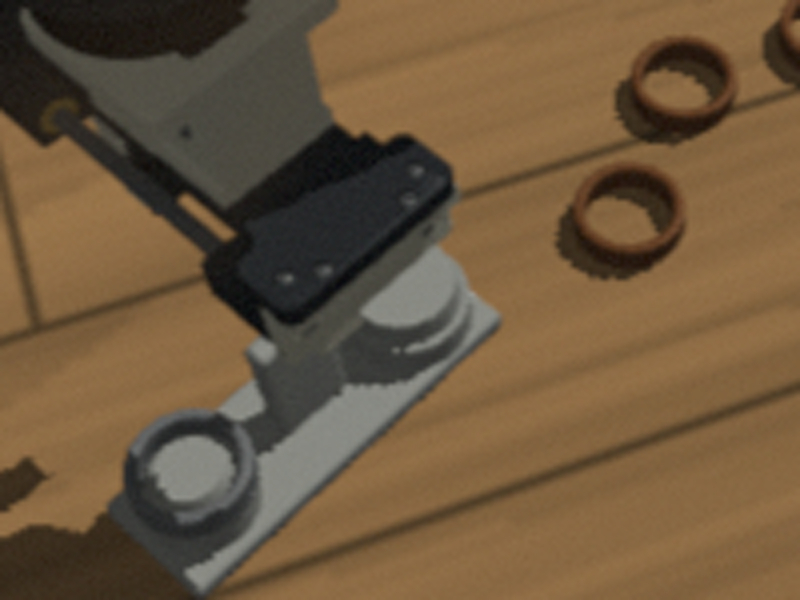

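Rim height measures 1.5 mm above the plug top, against the expected 2 mm, so the ring is seated. The gripper is above the fin, and I'm descending.

Emit:
jog_arm([
  [[-0.001, 0, 0.02, 0.2, 0.1, 0, 0.087], [-0.001, 0, 0.045, 0.2, 0.1, 0, 0.087], [-0.001, 0, 0.07, 0.2, 0.1, 0, 0.087], [-0.001, 0, 0.088, 0.2, 0.1, 0, 0.087], [-0.001, 0, 0.098, 0.2, 0.1, 0, 0.087], [-0.001, 0, 0.101, 0.2, 0.1, 0, 0.087], [-0.001, 0, 0.101, 0.2, 0.1, 0, 0.087], [-0.001, 0, 0.101, 0.2, 0.1, 0, 0.087]],
])

```text
t: 11.25
eef_pos: [0.5243, -0.1085, 0.0642]
ee_rot: [-3.139, -0.002, -1.114]
force: [0.8, 0.3, 0.0]
width: 0.087
```

Emit:
jog_arm([
  [[0, 0, 0, 0, 0, 0, 0.04], [0, 0, 0, 0, 0, 0, 0.03], [0, 0, 0, 0, 0, 0, 0.02], [0, 0, 0, 0, 0, 0, 0.008], [0, 0, 0, 0, 0, 0, 0.008], [0, 0, 0, 0, 0, 0, 0.008], [0, 0, 0, 0, 0, 0, 0.008], [0, 0, 0, 0, 0, 0, 0.008]],
], newtons=10)

```text
t: 12.05
eef_pos: [0.5243, -0.1085, 0.0641]
ee_rot: [-3.14, -0.002, -1.114]
force: [0.3, -0.0, -0.4]
width: 0.0286
```

```bash
python3 -c "
from h import *
go(.5228,-.1072,.063,-63.6)
i=optics.grab_frame('scene');save('scene7c.png',cv2.resize(i[125:275,160:360],None,fx=4,fy=4,interpolation=2))"
```

```text
t 12.05 pos [ 0.5243 -0.1085  0.0641] rpy [-1.7989e+02 -9.0000e-02 -6.3830e+01] F [ 0.3 -0.  -0.4] w 0.0286
shift [-0.0018  0.0008  0.0011] rot [-0.11 -0.09 -0.23] rows 0.0
```

View pics/scene7c.png

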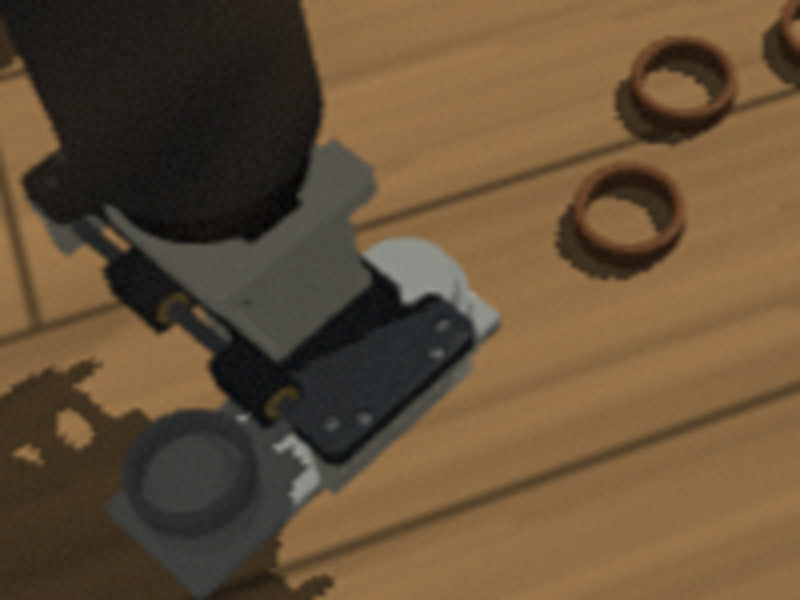

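Emit:
jog_arm([
  [[-0.002, 0.001, 0.001, 0, -0.1, 0, 0.025], [-0.002, 0.001, 0.001, 0, -0.1, 0, 0.008], [-0.002, 0.001, 0.001, 0, -0.1, 0, 0.008], [-0.002, 0.001, 0.001, 0, -0.1, 0, 0.008], [-0.002, 0.001, 0.001, 0, -0.1, 0, 0.008], [-0.002, 0.001, 0.001, 0, -0.1, 0, 0.008]],
])

```text
t: 12.7
eef_pos: [0.5227, -0.1071, 0.0631]
ee_rot: [-3.139, 0.0, -1.114]
force: [2.0, 1.1, -1.8]
width: 0.014
```

Emit:
jog_arm([
  [[0, 0, 0, 0, 0, 0, 0.006], [0, 0, 0, 0, 0, 0, 0.006], [0, 0, 0, 0, 0, 0, 0.006], [0, 0, 0, 0, 0, 0, 0.006]],
], newtons=50)

```text
t: 13.1
eef_pos: [0.5228, -0.107, 0.0631]
ee_rot: [-3.139, 0.0, -1.114]
force: [0.8, 0.8, -1.8]
width: 0.0136
```

```bash
python3 -c "
from h import *
go(.5228,-.1072,.063,-63.6);print(arm.get_state()['moment'])"
```

```text
t 13.1 pos [ 0.5228 -0.107   0.0631] rpy [-1.7987e+02  1.0000e-02 -6.3820e+01] F [ 0.8  0.8 -1.8] w 0.0136
shift [0.0002 0.     0.0001] rot [-0.13  0.01 -0.22] rows 0.0
[ 0.27299495 -0.13827443 -0.02430588]
```

The fin is gripped (width 13.6 mm). I'm lifting gently.

Emit:
jog_arm([
  [[0, 0, -0.003, 0, 0, 0, 0.006], [0, 0, -0.01, 0, 0, 0, 0.006], [0, 0, -0.02, 0, 0, 0, 0.006], [0, 0, -0.035, 0, 0, 0, 0.006], [0, 0, -0.05, 0, 0, 0, 0.006], [0, 0, -0.065, 0, 0, 0, 0.006], [0, 0, -0.08, 0, 0, 0, 0.006], [0, 0, -0.09, 0, 0, 0, 0.006]],
])

```text
t: 13.9
eef_pos: [0.5227, -0.1072, 0.1549]
ee_rot: [-3.138, -0.0, -1.114]
force: [0.8, -0.9, -4.7]
width: 0.0137
```

Emit:
jog_arm([
  [[0, 0, -0.012, 0, 0, 0, 0.006], [0, 0, -0.027, 0, 0, 0, 0.006], [0, 0, -0.042, 0, 0, 0, 0.006], [0, 0, -0.055, 0, 0, 0, 0.006], [0, 0, -0.065, 0, 0, 0, 0.006], [0, 0, -0.07, 0, 0, 0, 0.006], [0, 0, -0.07, 0, 0, 0, 0.006], [0, 0, -0.07, 0, 0, 0, 0.006]],
])

```text
t: 14.7
eef_pos: [0.5221, -0.1072, 0.2243]
ee_rot: [-3.139, 0.0, -1.114]
force: [-1.0, 0.8, -5.0]
width: 0.0137
```

```bash
python3 -c "
from h import *
go(.5228,-.1072,.223,-63.6);print(arm.get_state()['moment'])
i=optics.grab_frame('scene');np.save('scene8.npy',i);save('scene8.png',i);save('scene8c.png',cv2.resize(i[140:290,130:330],None,fx=4,fy=4,interpolation=2))
i=optics.grab_frame('top');np.save('top8.npy',i);save('top8.png',i)"
```

```text
t 14.7 pos [ 0.5221 -0.1072  0.2243] rpy [-1.7983e+02  1.0000e-02 -6.3830e+01] F [-1.   0.8 -5. ] w 0.0137
shift [ 0.0003 -0.0006  0.0013] rot [-0.17  0.01 -0.23] rows 0.0
[0.02932468 0.14231753 0.03822216]
```

View pics/scene8.png

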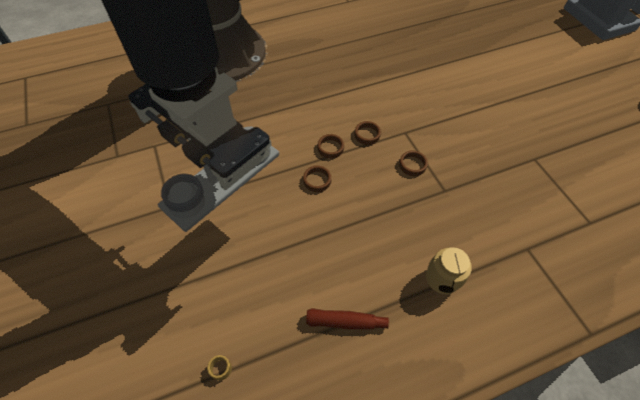

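View pics/top8.png

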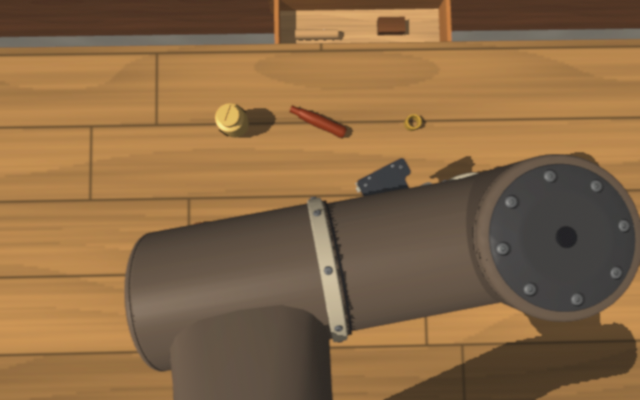

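The block with its ring hangs from the gripper, with the near plate corner at scene (185,228) and the far one at (278,155). I'll check levelness by comparing the visible corners with where a level block would project.

```bash
python3 - <<'E'
from h import *
i=np.load('scene8.npy'); i0=np.load('scene5.npy')
s=arm.get_state();print(s['t'],s['eef_pos'].round(4),s['force'].round(1))
C0=np.array([.5203,-.1018,0]);yaw=np.radians(-63.6);ex=np.array([np.cos(yaw),np.sin(yaw),0]);ey=np.array([-ex[1],ex[0],0])
dz=s['eef_pos'][2]-.0631; 
out=[]
for img,lift,off in((i0,0,(0,0)),(i,dz,(0,0))):
    C=C0+[0,0,lift]; a=cv2.resize(np.clip(img.astype(float)*1.6,0,255).astype(np.uint8)[140:290,150:300],None,fx=5,fy=5,interpolation=cv2.INTER_CUBIC)[:,:]
    a=a[:600,:750]
    pts=[C+ex*98*.001*sx+ey*.033*sy+[0,0,.012] for sx,sy in((1,1),(1,-1),(-1,1),(-1,-1))]+[C+ex*.066+[0,0,.046]]
    for p in pts:
        u=proj('scene',p); print(u.round(1)); q=((u-[150,140]+.5)*5-.5).astype(int); cv2.drawMarker(a,tuple(int(v) for v in q),(255,0,0),cv2.MARKER_CROSS,14,1)
    out.append(a)
save('lev0.png',out[0]);save('lev1.png',out[1])
E
```

```text
14.8 [ 0.5221 -0.1073  0.2241] [ 0.1 -0.2 -5. ]
[207.7 272.8]
[184.1 250.2]
[284.7 202.8]
[261.1 184.3]
[205.2 240.9]
[183.  229.7]
[155.1 203.6]
[278.7 150.4]
[250.7 130. ]
[179.7 189.9]
```

View pics/lev0.png

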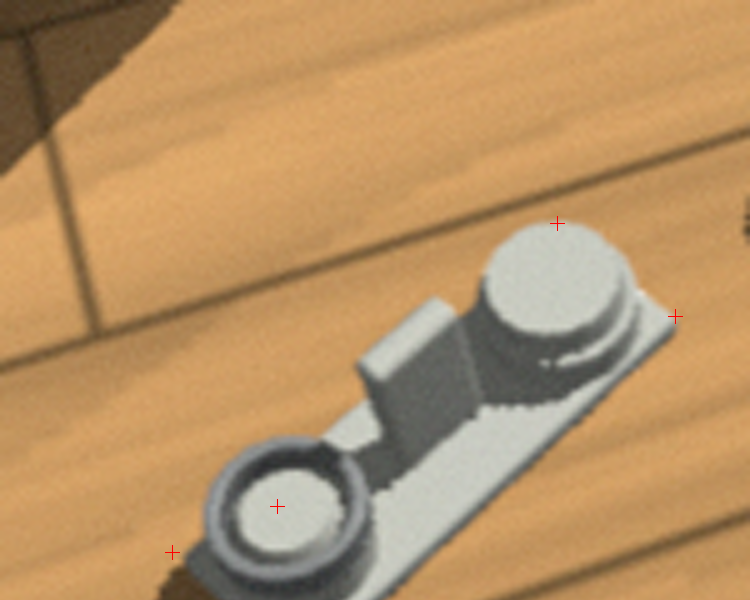

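View pics/lev1.png

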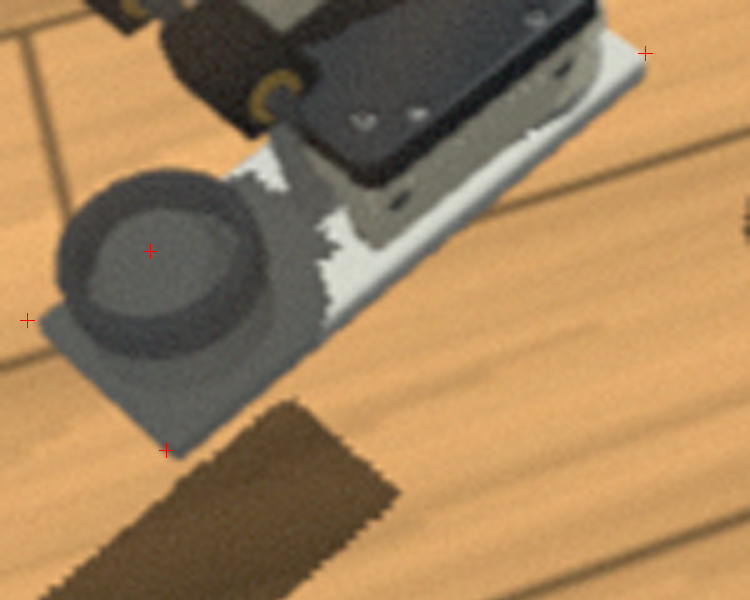

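```bash
python3 - <<'E'
from h import *
for k,(f,(x,y)) in enumerate((('scene5.npy',(175,180)),('scene8.npy',(150,135)))):
    i=np.load(f)[y:y+100,x:x+133]
    a=cv2.resize(np.clip(i.astype(float)*1.5,0,255).astype(np.uint8),None,fx=6,fy=6,interpolation=cv2.INTER_CUBIC)
    save(f'z{k}.png',a)
E
```

```text
(no output)
```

View pics/z0.png

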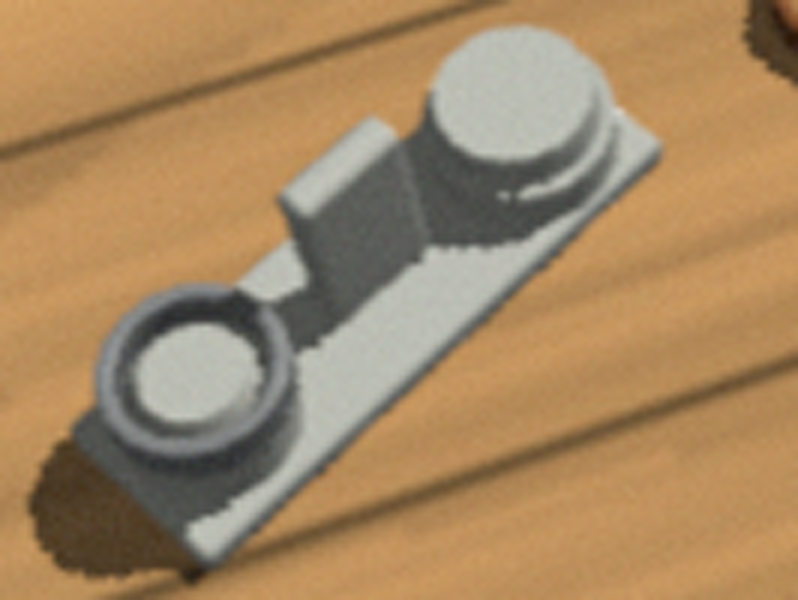

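View pics/z1.png

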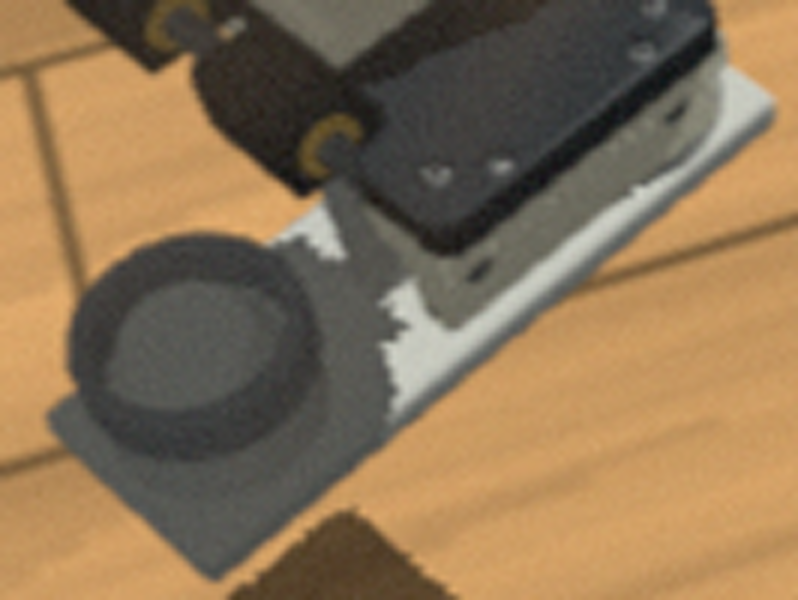

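The corners moved as a level lift predicts, within 0.8 px or roughly 0.6°. The underside is about 16 cm up, and the ring is still seated and concentric at about (195,345) in the crop. One last reading, then I hand in.

```bash
python3 -c "
from h import *
s=arm.get_state();print(s['t'],s['eef_pos'].round(4),abs(s['qd']).max().round(4),s['width'],s['force'].round(1));print(arm.job_done())"
```

```text
14.8 [ 0.5221 -0.1073  0.2241] 0.002 0.013627154434706693 [ 0.1 -0.2 -5. ]
the job is handed in; nothing more can be done
None
```

I seated the pewter ring over the smaller plug and let go of it. I then gripped the block by its fin at 50 N, lifted it, and handed the job in at 14.8 s with the block held still in the air.

- **Ring seated:** Contact came at the expected height (TCP z 0.0548 m), with about 6 N on the wrist. Two views after release showed the ring concentric, with its rim 1.5 mm above the plug top (2 mm expected).
- **Lift:** The underside is about 16 cm above the bench, worked out from the TCP rise since the grip. The plate corners match a level lift to within about 0.8 px, or roughly 0.6°. Joint speeds were about zero, and the grip width held at 13.6 mm.
- **Bystanders:** The head, grip, ferrule and brown rings were not touched and look unmoved in the last pictures.

**Disagreements:**
- **Measured heights:** The two cameras disagreed by up to 3–5 mm in position. Triangulated heights came out 1.5–3.5 mm low for the plugs and ring, and 8 mm low for the fin top. I used the measured positions but took the contact force and the text's heights as the reference for z.
- **Blocked views:** The arm hid the ring in both cameras just before insertion, so I relied on force there. It also blocked the top view at the end, so the final level check used the scene camera only.
- **Weight:** The lifted weight read 5 N, against about 6 N expected.

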